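Show the failed capacitor to the inspection camera

TASK

The widest of the three capacitors standing in the parts tray has failed its test, and it has to be shown on a short video clip. Press the button on the camera's control box right down and let it up again to start the clip, then point at that capacitor, and not at the others: fingertips together about a centimetre above the middle of its top, without touching it, for three seconds. Then press the same button right down once more to stop the clip, back away from it, and leave every loose thing untouched where it stands.

Things in the scene. Friction and masses are not known exactly. Their poses are not given: they have to be found in the camera images.
- tray: Shallow blue open tray, 120 x 320 mm and 14 mm high, fixed on the 3 mm thick olive bench mat. Origin at the centre of its underside (z = 3 mm), x across its short side, y along its long side; walls 4 mm, inner floor 4 mm above the origin. The three capacitors stand in it in a row along its y, about 100 mm apart, in any order.
- cap_wide: The widest capacitor: upright black cylinder with a bare aluminium disc on top, 42 mm diameter, 50 mm high, about 110 g, loose. Origin at the centre of its underside, z up.
- cap_wide_top (a point): Centre of the top face of the widest capacitor, 50 mm above its underside. Point here.
- cap_slim: The slim capacitor: the same black cylinder with aluminium top, 24 mm diameter, 65 mm high, about 50 g, loose. Origin at the centre of its underside. To be left alone.
- cap_slim_top (a point): Centre of the top face of the slim capacitor.
- cap_tall: The tall capacitor: the same black cylinder with aluminium top, 30 mm diameter, 85 mm high, about 90 g, loose. Origin at the centre of its underside. To be left alone.
- cap_tall_top (a point): Centre of the top face of the tall capacitor.
- control_box: Control box of the camera: grey box 100 x 90 mm (x, y), 45 mm high, fixed to the bench, to the left or the right of the tray. Origin at the centre of its underside (z = 3 mm). The one push button stands on its top, 10 mm from the middle towards its -x side (cable sockets are on its +x side).
- record (a joint): Travel of the push button in m: 0 up, 0.006 fully down. It is sprung (about 4 N when fully down) and comes up again by itself; it counts as pressed beyond 0.0045.
- record_top (a point): Centre of the top of the push button, a round grey plastic button of 32 mm diameter in a black collar (48 mm diameter, 12 mm high) on the control box. Its top is 22 mm above the box (70 mm above the work surface) when up, 16 mm when fully down; it is pressed straight down. The point moves down with it.
- coil: Loose copper ring coil, 60 mm outer diameter, 24 mm hole, 25 mm high, lying flat on the mat on the other side of the tray from the control box. Origin at the centre of its underside. A bystander.
- screwdriver: Loose screwdriver, 170 mm long, 26 mm thick at the black handle, lying on the mat beyond the tray, roughly along world y. Origin under its middle. A bystander.

How it is judged:
By the outcome, as a careful person would: the job done as asked, in the order asked, and still so for the second after the job is handed in, with the robot touching nothing.
It also fails if it takes over 56 s, if anything falls off the work surface, if the arm or the gripper's body presses on something with over 40 N, if the wrist force passes 120 N, or if a joint passes its speed limit or range.

ROBOT

A 6-joint arm with a two-finger parallel gripper is mounted at the origin on the work surface. World frame = base frame: x ahead of the robot, y to its left, z up, the work surface at z = 0. Lengths are in m, angles in rad, forces in N, time in s.
With the tool pointing down it reaches from about 0.35 to 0.975 m from the base axis. Payload 4.9 kg.
Tool frame: the origin (TCP) lies between the finger pads, 19 mm behind the fingertips; this is the grasp point; z points along the fingers, y is the line along which they close (so a half turn about z gives the same grasp; the last joint's range is limited). The gripper opens to 85 mm and grips with 20 to 120 N. Pads are 22 mm wide; open, the fingers measure 114 mm over their backs; the gripper's body (76 mm by 85 mm) begins 54 mm behind the grasp point. The pads swing forward as they close: fully open they stand 13 mm farther back than shut.
Start: joints at [1.021, 0.053, 1.613, -0, 1.476, -0.119], TCP at [0.261, 0.568, 0.25] pointing down, gripper open.
Joint ranges: [-3.01, 3.01], [-1.01, 2.22], [0.06, 2.58], [-1.02, 4.17], [0.09, 2.62], [-3.14, 3.14]. Speed limits (rad/s): [2.57, 2.57, 3.14, 3.14, 3.14, 3.14].

INTERFACE

Orientations are given as a unit quaternion [x, y, z, w].
In Python, from workcell import manip gives the robot as it stands.
- The arm moves only by the tool send_rows, never from a script. Its arguments are lists of equal length, an entry for each row: "delta_pos": the shift along the world's x, y, z in mm, a list of three; "delta_rot": the turn, a rotation vector about the world's x, y, z in degrees, a list of three. In form: {"delta_pos": [[tx, ty, tz], ...], "delta_rot": [[ax, ay, az], ...]}. A call has 1 to 10 rows; each row is the pose to reach, as a shift and turn from the pose commanded when the call began; what a row does not reach only later rows make up. A row lasts 1/8 s, in which the tool goes at most 62.5 mm and 10.7 degrees, less where a joint would pass 70% of its speed; a pose out of reach is approached as far as the arm can. A call with a gripper value outside its range is refused whole. "jaw" is the opening in per cent of the stroke, from 0 (shut) to 100 (fully open), set as the call begins (left out, the last holds). The fingers move at their own pace and stop on an object; the grip force is fixed at half the most. Time passes only in rows, so rows that repeat a pose let the fingers close. It gives the time, the measured TCP pose, the force, the opening and the grip force at its end, in the units of the state.
- manip.observe(): the state, without advancing time (a new reading comes with each control period).
- manip.get_image(name): name is "scene" or "side" or "wrist"; returns a dict with "image" (384x512x3 uint8, red, green, blue), "mtx" (3x3 intrinsics, pixels), "rvec" (rotation vector, rad) and "tvec" (3), from world to camera coordinates, as OpenCV has them; the wrist camera has in their place "mount" (4x4, takes a point from camera to tool coordinates, whose origin is the TCP and whose axes are the flange's). Camera axes: x right, y down, z forward; pixel columns grow to the right and rows downward; lengths in m; the calibration is good to about 2 mm. A picture is of the moment at which its call begins: read the wrist's pose just before it. There is no depth.
- manip.finish_job(): hands the job in; it is judged then, once.
The state is a dict: "time_s": time; "qpos": joint angles; "joint_vel": joint speeds; "joint_torque": joint torques, N m; "ee_pos": TCP position; "tcp_rot": TCP orientation; "contact_force": force on the tool from outside, world axes, zero at the start; "moment": the same for the moment, N m; "finger_gap": finger opening in m; "gripper_force": force on a finger pad.
Only numpy, scipy, OpenCV 4.12 (cv2) and the standard library are available. Lean on these libraries where they do the work, as an engineer would, in place of code of your own. Each camera call takes 0.05 s, during which the arm holds its last target. There are 200 camera calls.

## Working session

There is one attempt and no reset: what is moved stays moved. The work goes in short steps, Python scripts to look and compute and a tool call to move; the robot and the scene stay as the last step left them, time stands still between calls to the robot, and variables do not carry over. Pictures are saved under pics/ and viewed, at most 10 in all, crops included, and the job is handed in when it is done.

Besides the shell and the picture viewer there is one more tool, called after "Call:" as name(argument=value, ...) on one line, values as JSON. send_rows: Moves the arm, as the interface text tells. Its arguments: {"type":"object","properties":{"delta_pos":{"type":"array"},"delta_rot":{"type":"array"},"jaw":{"type":"number"}},"required":["delta_pos","delta_rot"]}

```bash
mkdir -p pics; cat > h.py <<'E'
import numpy as np, cv2
from workcell import manip
def ray(c,u,v):
    R=cv2.Rodrigues(np.array(c["rvec"],float))[0];t=np.array(c["tvec"],float).ravel()
    p=cv2.undistortPoints(np.array([[[u,v]]],float),np.array(c["mtx"],float),None).ravel()
    return -R.T@t, R.T@np.array([p[0],p[1],1])
def onz(c,u,v,z):
    o,d=ray(c,u,v); return o+d*(z-o[2])/d[2]
E
python3 - <<'E'
from h import *
import pickle
s=manip.observe();print(s)
ims={n:manip.get_image(n) for n in("scene","side")}
pickle.dump(ims,open("ims.pkl","wb"))
for n,c in ims.items():
    cv2.imwrite(f"pics/{n}0.png",cv2.resize(c["image"][:,:,::-1],(800,600)))
    print(n,ray(c,256,192))
E
```

```text
{'time_s': 0.0, 'qpos': array([ 1.02094977e+00,  5.33734129e-02,  1.61429112e+00, -4.01267972e-06,
        1.47598599e+00, -1.19002507e-01]), 'joint_vel': array([ 9.75497041e-06, -1.51631867e-03,  6.72726443e-04,  6.85273605e-05,
       -1.34782748e-04, -5.09343666e-04]), 'joint_torque': array([ 2.83047648e-04, -3.93656337e+01, -3.70189762e+01, -7.70815041e-05,
        6.67728775e-03, -1.45015076e-05]), 'ee_pos': array([0.26072044, 0.56738456, 0.24875443]), 'tcp_rot': array([ 2.13759416e-01,  9.76885793e-01, -9.72586330e-04, -3.35836178e-04]), 'contact_force': array([-0.20455492,  0.14503339,  0.43958617]), 'moment': array([-0.03145007, -0.01464153, -0.00025718]), 'gripper_force': 0.0, 'finger_gap': 0.08564377135094457}
scene (array([1.11098066, 0.74278714, 0.71777241]), array([-0.45871415, -0.66735084, -0.58676837]))
side (array([0.40341501, 0.65589252, 0.69746243]), array([ 0.22667462, -0.68875768, -0.68894657]))
```

View pics/scene0.png

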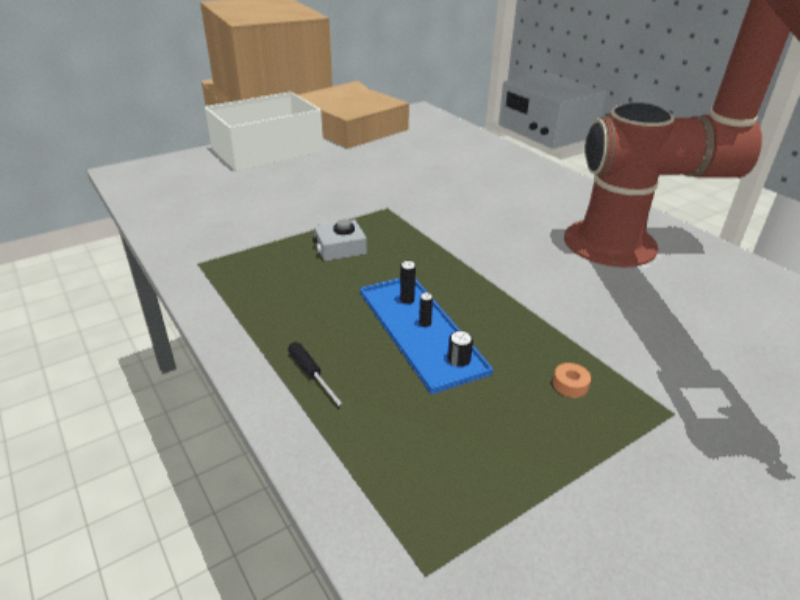

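View pics/side0.png

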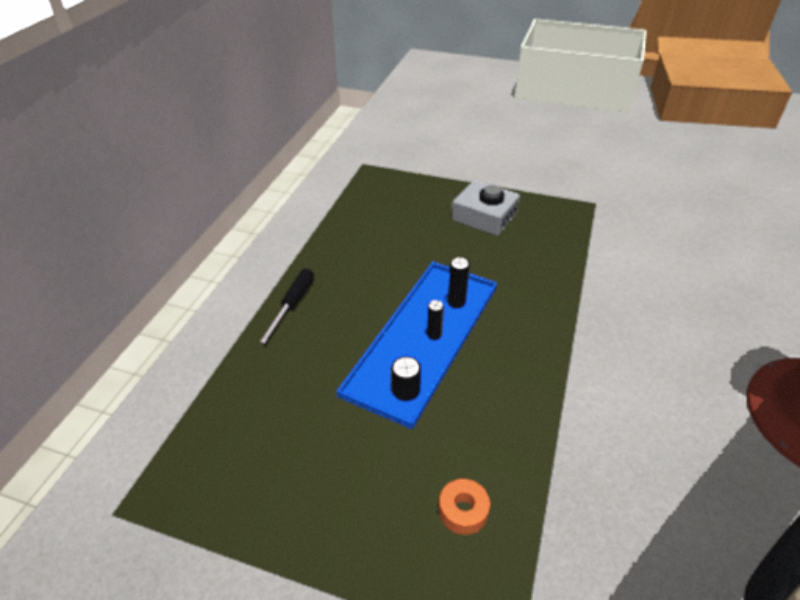

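The wide capacitor's top is at about (460,339) in scene and (405,368) in side. The button is at about (345,226) and (491,190), both at 800x600 scale. I'll refine these with masks.

```bash
python3 - <<'E'
from h import *
import pickle
ims=pickle.load(open("ims.pkl","rb"))
def blob(n,u,v,w,f):
    c=ims[n];g=c["image"].astype(int);u,v=int(u*.64),int(v*.64)
    m=np.zeros(g.shape[:2],np.uint8);m[v-w:v+w,u-w:u+w]=f(g[v-w:v+w,u-w:u+w])
    k,l,st,ce=cv2.connectedComponentsWithStats(m);i=1+np.argmax(st[1:,4])
    b=st[i];return b[0]+b[2]/2-.5,b[1]+b[3]/2-.5,b[2],b[3],b[4]
al=lambda g:g.min(-1)>120
for nm,a,b,z in(("wide",(460,339),(405,368),.057),("slim",(427,297),(436,306),.072),("tall",(408,266),(460,264),.092)):
    for n,p in(("scene",a),("side",b)):
        r=blob(n,*p,16 if nm=="wide" else 9,al);print(nm,n,r,onz(ims[n],r[0],r[1],z).round(4))
for n,p in(("scene",(345,226)),("side",(491,190))):
    print("button",n,onz(ims[n],p[0]*.64,p[1]*.64,.07).round(4))
out=[]
for n,(u,v) in(("scene",(345,226)),("side",(491,190))):
    c=ims[n]["image"];u,v=int(u*.64),int(v*.64)
    out.append(cv2.resize(c[v-20:v+20,u-20:u+20,::-1],(400,400),interpolation=0));print(u-20,v-20)
cv2.imwrite("pics/btn.png",np.hstack(out))
# tray direction
for n in ims:
    g=ims[n]["image"].astype(int);m=((g[...,2]>g[...,0]+70)&(g[...,2]>g[...,1]+40)).astype(np.uint8)
    P=np.array([onz(ims[n],x,y,.012)[:2] for y,x in np.argwhere(m)]);print(n,"tray",cv2.minAreaRect((P*1000).astype(np.float32)))
E
```

```text
wide scene (np.float64(295.0), np.float64(216.0), np.int32(13), np.int32(9), np.int32(93)) [0.5673 0.1397 0.057 ]
wide side (np.float64(259.5), np.float64(235.0), np.int32(16), np.int32(13), np.int32(170)) [0.5653 0.1406 0.057 ]
slim scene (np.float64(272.5), np.float64(189.0), np.int32(8), np.int32(5), np.int32(31)) [0.5577 0.0218 0.072 ]
slim side (np.float64(278.0), np.float64(195.0), np.int32(9), np.int32(7), np.int32(50)) [0.5575 0.0244 0.072 ]
tall scene (np.float64(261.0), np.float64(169.0), np.int32(9), np.int32(5), np.int32(38)) [ 0.543  -0.0591  0.092 ]
tall side (np.float64(294.0), np.float64(168.0), np.int32(11), np.int32(7), np.int32(63)) [ 0.5414 -0.0581  0.092 ]
button scene [ 0.5516 -0.2907  0.07  ]
button side [ 0.5415 -0.3055  0.07  ]
200 124
294 101
scene tray ((574.8233642578125, 30.159347534179688), (333.0893859863281, 127.11544799804688), 81.08318328857422)
side tray ((571.8823852539062, 30.552047729492188), (330.93817138671875, 125.25072479248047), 80.9316177368164)
```

View pics/btn.png

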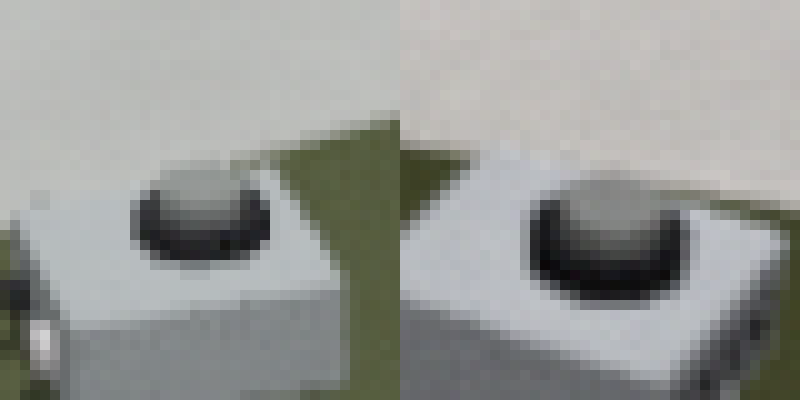

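The left crop shows the button top at about (200,185), which is pixel (219.5,142) in scene. The right crop shows it at about (213,200), which is pixel (315,120.5) in side.

```bash
python3 - <<'E'
from h import *
import pickle
ims=pickle.load(open("ims.pkl","rb"))
print(onz(ims["scene"],219.5,142,.07),onz(ims["side"],315,120.5,.07))
E
```

```text
[ 0.54606904 -0.30961762  0.07      ] [ 0.54060621 -0.31185876  0.07      ]
```

Call:
send_rows(delta_pos=[[30,-43,0],[65,-91,0],[100,-140,0],[135,-189,0],[170,-238,0],[205,-287,0],[240,-336,0],[270,-378,0],[295,-413,0],[305,-427,0]], delta_rot=[[0,0,0],[0,0,0],[0,0,0],[0,0,0],[0,0,0],[0,0,0],[0,0,0],[0,0,0],[0,0,0],[0,0,0]], jaw=0)

```text
time_s: 1.35
ee_pos: [0.5666, 0.139, 0.2493]
tcp_rot: [0.215, 0.977, -0.0, -0.001]
contact_force: [-0.0, 0.4, -0.2]
finger_gap: 0.0004
gripper_force: 0.0
```

Call:
send_rows(delta_pos=[[0,0,0],[0,0,0],[0,0,0]], delta_rot=[[0,0,0],[0,0,0],[0,0,0]])

```text
time_s: 1.72
ee_pos: [0.5653, 0.1421, 0.25]
tcp_rot: [0.213, 0.977, 0.0, -0.0]
contact_force: [0.1, -0.0, -0.6]
finger_gap: 0.0
gripper_force: 0.0
```

```bash
cat >> h.py <<'E'
from scipy.spatial.transform import Rotation as Ro
def wray(c,s,u,v,z):
    T=np.array(c["mount"]);p=cv2.undistortPoints(np.array([[[u,v]]],float),np.array(c["mtx"],float),None).ravel()
    R=Ro.from_quat(s["tcp_rot"]).as_matrix();o=R@T[:3,3]+s["ee_pos"];d=R@T[:3,:3]@np.array([p[0],p[1],1])
    return o+d*(z-o[2])/d[2]
E
python3 - <<'E'
from h import *
import pickle
s=manip.observe();c=manip.get_image("wrist");pickle.dump((s,c),open("w1.pkl","wb"))
print(s["ee_pos"],s["tcp_rot"],s["time_s"],s["finger_gap"],s["qpos"]);cv2.imwrite("pics/w1.png",c["image"][:,:,::-1])
E
```

```text
[0.56532141 0.14213549 0.25003799] [ 2.12821957e-01  9.77090987e-01  1.08481143e-04 -7.59374850e-05] 1.725 3.0779538398754505e-05 [ 1.18566356e-01 -4.66723632e-02  1.71242826e+00  2.55841463e-04
  1.47590936e+00 -1.02332986e+00]
```

View pics/w1.png

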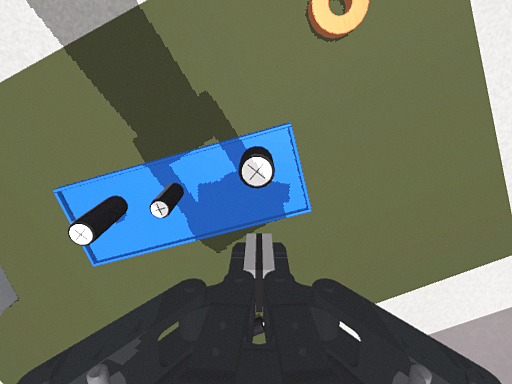

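The wrist view shows the wide capacitor's top at about (257,171). It is clearly the widest of the three, with slim at (160,209) and tall at (82,233). Next I'll measure it and fly to the button.

```bash
python3 - <<'E'
from h import *
import pickle
s,c=pickle.load(open("w1.pkl","rb"));g=c["image"].astype(int)
m=(g.min(-1)>150).astype(np.uint8);m2=np.zeros_like(m);m2[150:195,235:280]=m[150:195,235:280]
x,y,w,h=cv2.boundingRect(m2);print(x,y,w,h,wray(c,s,x+w/2-.5,y+h/2-.5,.057))
print(wray(c,s,x-.5,y+h/2,.057)-wray(c,s,x+w-.5,y+h/2,.057))
E
```

```text
242 157 30 29 [0.56772323 0.13779804 0.057     ]
[-0.01411709 -0.03092845  0.        ]
```

Call:
send_rows(delta_pos=[[0,-30,0],[-2,-75,0],[-5,-125,0],[-8,-175,0],[-11,-225,0],[-14,-275,0],[-17,-325,0],[-20,-375,0],[-22,-420,0],[-22,-452,0]], delta_rot=[[0,0,0],[0,0,0],[0,0,0],[0,0,0],[0,0,0],[0,0,0],[0,0,0],[0,0,0],[0,0,0],[0,0,0]])

```text
time_s: 3.02
ee_pos: [0.5439, -0.3123, 0.2501]
tcp_rot: [0.214, 0.977, -0.0, 0.0]
contact_force: [0.0, -0.9, 0.2]
finger_gap: -0.0001
gripper_force: 0.0
```

Call:
send_rows(delta_pos=[[0,0,0],[0,0,0],[0,0,0]], delta_rot=[[0,0,0],[0,0,0],[0,0,0]])

```text
time_s: 3.4
ee_pos: [0.5443, -0.3098, 0.2501]
tcp_rot: [0.213, 0.977, 0.0, 0.0]
contact_force: [-0.2, 0.1, 0.7]
finger_gap: 0.0001
gripper_force: 0.0
```

```bash
python3 - <<'E'
from h import *
import pickle
s=manip.observe();c=manip.get_image("wrist");pickle.dump((s,c),open("w2.pkl","wb"))
print(s["ee_pos"],s["time_s"],s["qpos"],s["contact_force"]);cv2.imwrite("pics/w2.png",c["image"][:,:,::-1])
E
```

```text
[ 0.5442745  -0.30977547  0.2500906 ] 3.4 [-6.36276094e-01  5.56161485e-02  1.60972583e+00  2.06125768e-04
  1.47627554e+00 -1.77798333e+00] [-0.22244499  0.13802825  0.70494822]
```

View pics/w2.png

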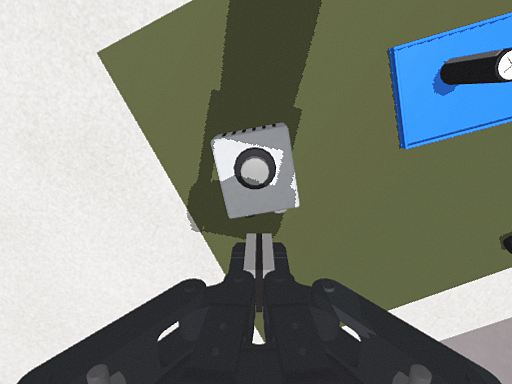

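The wrist view shows the button top at about (256,170), inside its black collar.

```bash
python3 - <<'E'
from h import *
import pickle
s,c=pickle.load(open("w2.pkl","rb"));g=c["image"].astype(int)
m=np.zeros(g.shape[:2],np.uint8);m[140:198,225:288]=g.max(-1)[140:198,225:288]<70
k,l,st,ce=cv2.connectedComponentsWithStats(m);i=1+np.argmax(st[1:,4]);x,y,w,h,_=st[i];print(x,y,w,h)
print("collar",wray(c,s,x+w/2-.5,y+h/2-.5,.060),"btn",wray(c,s,256,170,.07))
E
```

```text
234 148 42 41
collar [ 0.54193214 -0.31436818  0.06      ] btn [ 0.5423712  -0.31263364  0.07      ]
```

Call:
send_rows(delta_pos=[[-2,-3,-40],[-2,-3,-85],[-2,-3,-125],[-2,-3,-145],[-2,-3,-153],[-2,-3,-156],[-2,-3,-156],[-2,-3,-156]], delta_rot=[[0,0,0],[0,0,0],[0,0,0],[0,0,0],[0,0,0],[0,0,0],[0,0,0],[0,0,0]])

```text
time_s: 4.45
ee_pos: [0.5427, -0.3147, 0.0955]
tcp_rot: [0.214, 0.977, -0.0, 0.001]
contact_force: [0.4, -0.0, 0.5]
finger_gap: 0.0
gripper_force: 0.0
```

Call:
send_rows(delta_pos=[[0,0,-2],[0,0,-4],[0,0,-6],[0,0,-8],[0,0,-9],[0,0,-9],[0,0,-9]], delta_rot=[[0,0,0],[0,0,0],[0,0,0],[0,0,0],[0,0,0],[0,0,0],[0,0,0]])

```text
time_s: 5.32
ee_pos: [0.542, -0.3142, 0.0852]
tcp_rot: [0.214, 0.977, -0.0, 0.0]
contact_force: [-1.5, 0.9, 2.8]
finger_gap: 0.0002
gripper_force: 1.3
```

Call:
send_rows(delta_pos=[[0,0,-1],[0,0,-2],[0,0,-2.5],[0,0,-2.5],[0,0,-2.5]], delta_rot=[[0,0,0],[0,0,0],[0,0,0],[0,0,0],[0,0,0]])

```text
time_s: 5.95
ee_pos: [0.542, -0.3141, 0.0827]
tcp_rot: [0.214, 0.977, -0.0, -0.0]
contact_force: [-2.2, 1.2, 5.9]
finger_gap: -0.0002
gripper_force: 2.6
```

Call:
send_rows(delta_pos=[[0,0,-0.5],[0,0,-1],[0,0,-1],[0,0,-1]], delta_rot=[[0,0,0],[0,0,0],[0,0,0],[0,0,0]])

```text
time_s: 6.45
ee_pos: [0.542, -0.3142, 0.0826]
tcp_rot: [0.214, 0.977, 0.0, -0.0]
contact_force: [-5.2, 2.9, 8.2]
finger_gap: -0.0002
gripper_force: 4.7
```

The button is on its stop: z no longer changes while the force rises. I'll release it and go above the wide capacitor.

Call:
send_rows(delta_pos=[[0,0,5],[0,0,15],[0,0,45],[0,0,90],[0,0,130],[0,0,160],[0,0,168],[0,0,168]], delta_rot=[[0,0,0],[0,0,0],[0,0,0],[0,0,0],[0,0,0],[0,0,0],[0,0,0],[0,0,0]])

```text
time_s: 7.45
ee_pos: [0.5419, -0.314, 0.249]
tcp_rot: [0.214, 0.977, 0.0, -0.0]
contact_force: [-0.2, 0.3, 0.1]
finger_gap: 0.0
gripper_force: 0.0
```

Call:
send_rows(delta_pos=[[2,32,0],[5,77,0],[8,127,0],[11,177,0],[14,227,0],[17,277,0],[20,327,0],[23,377,0],[25,422,0],[25,452,0]], delta_rot=[[0,0,0],[0,0,0],[0,0,0],[0,0,0],[0,0,0],[0,0,0],[0,0,0],[0,0,0],[0,0,0],[0,0,0]])

```text
time_s: 8.7
ee_pos: [0.5657, 0.1398, 0.2466]
tcp_rot: [0.213, 0.977, -0.001, -0.002]
contact_force: [0.8, -0.3, 0.3]
finger_gap: -0.0003
gripper_force: 0.0
```

Call:
send_rows(delta_pos=[[0,0,0],[0,0,-20],[0,0,-60],[0,0,-95],[0,0,-120],[0,0,-135],[0,0,-140],[0,0,-140]], delta_rot=[[0,0,0],[0,0,0],[0,0,0],[0,0,0],[0,0,0],[0,0,0],[0,0,0],[0,0,0]])

```text
time_s: 9.7
ee_pos: [0.5672, 0.1376, 0.1097]
tcp_rot: [0.214, 0.977, 0.0, 0.0]
contact_force: [-0.2, 0.2, 1.0]
finger_gap: 0.0001
gripper_force: 0.0
```

```bash
python3 - <<'E'
from h import *
s=manip.observe();print(s["ee_pos"],s["time_s"],s["contact_force"])
out=[]
for n in("scene","side"):
    c=manip.get_image(n);R=c["rvec"];pr=lambda p:cv2.projectPoints(np.array([p],float),np.array(R,float),np.array(c["tvec"],float),np.array(c["mtx"],float),None)[0].ravel()
    a=pr([.567,.139,.057]).round().astype(int);t=s["ee_pos"]-[0,0,.019];print(n,a,pr(t))
    print(a-30);out.append(cv2.resize(c["image"][a[1]-30:a[1]+30,a[0]-30:a[0]+30,::-1],(400,400),interpolation=0))
cv2.imwrite("pics/pt.png",np.hstack(out))
E
```

```text
[0.5672458  0.13755308 0.10967115] 9.7 [-0.23271232  0.1574987   1.01840083]
scene [295 216] [295.44844126 205.72578804]
[265 186]
side [259 234] [259.13491245 223.28072052]
[229 204]
```

View pics/pt.png

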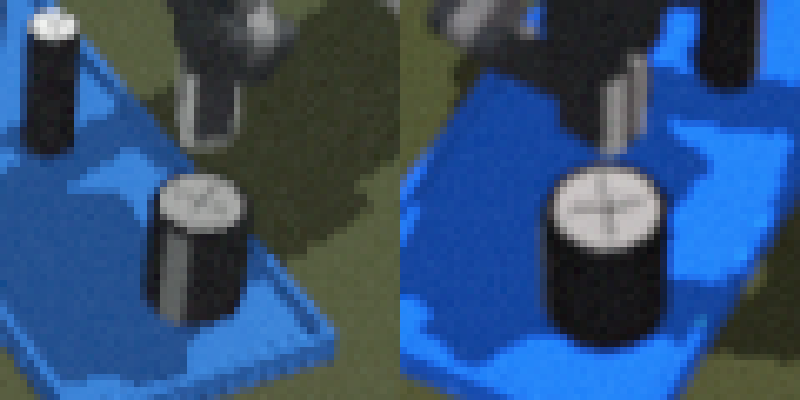

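In both views the closed fingertips, at about (207,140) and (610,140), are centred above the wide top at (203,203) and (608,208). I'll lower to 1 cm and hold.

Call:
send_rows(delta_pos=[[0,1,-6],[0,1,-12],[0,1,-18],[0,1,-22],[0,1,-23.5],[0,1,-23.5],[0,1,-23.5],[0,1,-23.5],[0,1,-23.5],[0,1,-23.5]], delta_rot=[[0,0,0],[0,0,0],[0,0,0],[0,0,0],[0,0,0],[0,0,0],[0,0,0],[0,0,0],[0,0,0],[0,0,0]])

```text
time_s: 11.05
ee_pos: [0.567, 0.1389, 0.086]
tcp_rot: [0.214, 0.977, 0.0, 0.0]
contact_force: [0.1, 0.3, -0.0]
finger_gap: 0.0002
gripper_force: 0.0
```

Call:
send_rows(delta_pos=[[0,0,0],[0,0,0],[0,0,0],[0,0,0],[0,0,0],[0,0,0],[0,0,0],[0,0,0],[0,0,0],[0,0,0]], delta_rot=[[0,0,0],[0,0,0],[0,0,0],[0,0,0],[0,0,0],[0,0,0],[0,0,0],[0,0,0],[0,0,0],[0,0,0]])

```text
time_s: 12.3
ee_pos: [0.567, 0.1389, 0.086]
tcp_rot: [0.214, 0.977, -0.0, 0.0]
contact_force: [-0.5, -0.7, -0.7]
finger_gap: 0.0002
gripper_force: 0.0
```

```bash
python3 - <<'E'
from h import *
s=manip.observe();print(s["ee_pos"],s["time_s"],s["contact_force"])
c=manip.get_image("side");cv2.imwrite("pics/pt2.png",cv2.resize(c["image"][204:264,229:289,::-1],(400,400),interpolation=0))
E
```

```text
[0.56701694 0.13887967 0.08603156] 12.3 [-0.51478096 -0.70974433 -0.74932486]
```

View pics/pt2.png

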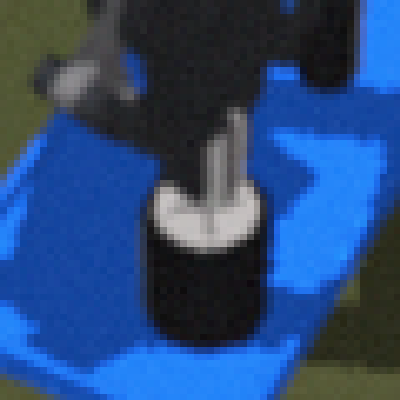

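The side view shows the tip at about (213,190), just above the disc with its centre at (208,210) and clear of it. I'll keep holding for more than 3 s in total.

Call:
send_rows(delta_pos=[[0,0,0],[0,0,0],[0,0,0],[0,0,0],[0,0,0],[0,0,0],[0,0,0],[0,0,0],[0,0,0],[0,0,0]], delta_rot=[[0,0,0],[0,0,0],[0,0,0],[0,0,0],[0,0,0],[0,0,0],[0,0,0],[0,0,0],[0,0,0],[0,0,0]])

```text
time_s: 13.6
ee_pos: [0.567, 0.1389, 0.086]
tcp_rot: [0.214, 0.977, -0.0, -0.0]
contact_force: [0.4, 0.7, -0.5]
finger_gap: 0.0006
gripper_force: 0.0
```

Call:
send_rows(delta_pos=[[0,0,0],[0,0,0],[0,0,0],[0,0,0],[0,0,0],[0,0,0],[0,0,0],[0,0,0],[0,0,0],[0,0,0]], delta_rot=[[0,0,0],[0,0,0],[0,0,0],[0,0,0],[0,0,0],[0,0,0],[0,0,0],[0,0,0],[0,0,0],[0,0,0]])

```text
time_s: 14.85
ee_pos: [0.567, 0.1389, 0.086]
tcp_rot: [0.214, 0.977, 0.0, 0.0]
contact_force: [-0.3, -0.2, 0.1]
finger_gap: -0.0001
gripper_force: 0.0
```

Call:
send_rows(delta_pos=[[0,0,0],[0,0,20],[0,0,60],[0,0,110],[0,0,150],[0,0,164],[0,0,164]], delta_rot=[[0,0,0],[0,0,0],[0,0,0],[0,0,0],[0,0,0],[0,0,0],[0,0,0]])

```text
time_s: 15.72
ee_pos: [0.5674, 0.1389, 0.2512]
tcp_rot: [0.214, 0.977, 0.0, 0.001]
contact_force: [-0.6, -0.3, -0.6]
finger_gap: 0.0003
gripper_force: 0.0
```

Call:
send_rows(delta_pos=[[0,-31,0],[-3,-76,0],[-6,-126,0],[-9,-176,0],[-12,-226,0],[-15,-276,0],[-18,-326,0],[-21,-376,0],[-24,-423,0],[-25,-453,0]], delta_rot=[[0,0,0],[0,0,0],[0,0,0],[0,0,0],[0,0,0],[0,0,0],[0,0,0],[0,0,0],[0,0,0],[0,0,0]])

```text
time_s: 16.98
ee_pos: [0.5404, -0.3155, 0.2465]
tcp_rot: [0.215, 0.977, 0.001, -0.002]
contact_force: [0.4, 0.4, -0.1]
finger_gap: -0.0
gripper_force: 0.0
```

Call:
send_rows(delta_pos=[[0,0,0],[0,0,-40],[0,0,-85],[0,0,-125],[0,0,-145],[0,0,-153],[0,0,-156],[0,0,-156]], delta_rot=[[0,0,0],[0,0,0],[0,0,0],[0,0,0],[0,0,0],[0,0,0],[0,0,0],[0,0,0]])

```text
time_s: 17.98
ee_pos: [0.5428, -0.3146, 0.0956]
tcp_rot: [0.214, 0.977, -0.001, 0.001]
contact_force: [0.6, 0.7, -0.7]
finger_gap: 0.0
gripper_force: 0.0
```

Call:
send_rows(delta_pos=[[0,0,-2],[0,0,-4],[0,0,-6],[0,0,-8],[0,0,-10],[0,0,-11.5],[0,0,-12.5],[0,0,-12.5],[0,0,-12.5],[0,0,-12.5]], delta_rot=[[0,0,0],[0,0,0],[0,0,0],[0,0,0],[0,0,0],[0,0,0],[0,0,0],[0,0,0],[0,0,0],[0,0,0]])

```text
time_s: 19.23
ee_pos: [0.5422, -0.3143, 0.0827]
tcp_rot: [0.214, 0.977, -0.0, 0.0]
contact_force: [-2.6, 2.1, 7.8]
finger_gap: 0.0001
gripper_force: 3.7
```

The button is fully down again, with the same z and force as the first press. Now I'll back away.

Call:
send_rows(delta_pos=[[0,0,5],[0,0,15],[0,0,45],[0,0,90],[0,0,130],[0,0,160],[0,0,168],[0,0,168],[0,0,168]], delta_rot=[[0,0,0],[0,0,0],[0,0,0],[0,0,0],[0,0,0],[0,0,0],[0,0,0],[0,0,0],[0,0,0]])

```text
time_s: 20.35
ee_pos: [0.5412, -0.3135, 0.2471]
tcp_rot: [0.214, 0.977, 0.001, -0.002]
contact_force: [-0.7, -0.3, 0.3]
finger_gap: 0.0001
gripper_force: 0.0
```

Call:
send_rows(delta_pos=[[-20,-10,0],[-50,-20,0],[-80,-30,0],[-90,-35,0],[-90,-35,0],[-90,-35,0],[-90,-35,0]], delta_rot=[[0,0,0],[0,0,0],[0,0,0],[0,0,0],[0,0,0],[0,0,0],[0,0,0]])

```text
time_s: 21.22
ee_pos: [0.4526, -0.3488, 0.2494]
tcp_rot: [0.213, 0.977, 0.0, -0.0]
contact_force: [0.8, 0.4, -1.2]
finger_gap: 0.0
gripper_force: 0.0
```

```bash
python3 - <<'E'
from h import *
s=manip.observe();print(s["ee_pos"],s["time_s"],abs(s["joint_vel"]).max())
print(manip.finish_job())
E
```

```text
[ 0.45258114 -0.34883981  0.24938014] 21.225 0.0018781183058240146
the job is handed in; nothing more can be done
None
```

Job handed in at 21 s: I pressed the button fully to start the clip, pointed 1 cm above the widest capacitor for over 3 s, pressed it fully again to stop, and backed the arm away without touching any loose part.

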